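# Turn a polished brass sleeve over without upsetting its light stand

## Task

Draw the brass sleeve straight up out of its light loose stand so that the stand neither tips, lifts nor gets dragged away. Lay the sleeve down in the V-grooved wooden rest, let go and take it again the other way round, then set it down softly (no dropping), collar end down and upright, on the free part of the steel plate, leaving the finished sleeve there undisturbed.

Things in the scene. Friction and masses are not known exactly. Their poses are not given: they have to be found in the camera images.
- sleeve_c (a point): Centre of the brass sleeve to be turned over: loose cylinder 140 mm long, 40 mm in diameter, about 0.3 kg, black plugs flush in both ends. The last 10 mm at one end are a collar 48 mm in diameter; the other end is plain. z axis along the sleeve, from plain end to collar. It starts upright in the stand, collar up, its plain end 5 mm above the table, its lower 55 mm hidden in the stand.
- stand: Light loose stand (0.09 kg) of thin dark steel: a round foot 72 mm in diameter, 5 mm thick, with an upright tube 49 mm outside, 43 mm inside, its mouth 60 mm above the table. Origin at the centre of the foot's underside, z up. The sleeve stands in it with 1.5 mm of play all round, not clamped, but an off-axis pull tips it or carries it along.
- rest_axis (a point): Fixed wooden rest with an open-ended V groove. The point: middle of the axis of a sleeve lying home in it, 65 mm above the table. Groove along this frame's y (level), 100 mm long, walls at 35 degrees; the collar must lie beyond one end. The grooved part is 36 mm wide in x, narrower than the sleeve, so fingers can pass down both sides; foot 90 (x) by 120 (y) by 8 mm thick.
- plate_top (a point): Fixed steel plate 230 mm (its x) by 130 mm (its y), 12 mm thick; the point is the centre of its top face, z up. The finished sleeve stands on the half towards +x; the half towards -x, nearer to the robot, is free.
- finished_c (a point): Centre of the finished sleeve, loose, of the same size and form, standing on its collar on the plate (its z axis points down), 65 mm from the plate's centre.
Mind the look-alikes: they are no part of the job. What is shaped like the part that bears sleeve_c but blue or purple is not meant. Leave any green or purple look-alike of the stand alone.

How it is judged (in metres and radians):
On the way, in this order (a step that is already met when the one before it is completed fails the run):
1. the sleeve is drawn clear of the stand, which still stands upright (z of sleeve_c in the frame of stand above 0.132 m and angle between stand's own z axis and vertical below 0.1 rad and height (world z) of stand below 0.004 m), for 0.1 s.
2. the sleeve lies in the V rest, let go and at rest (angle between sleeve_c's own z axis and vertical between 1.4 and 1.74 rad and x of sleeve_c in the frame of rest_axis between -0.006 and 0.006 m and y of sleeve_c in the frame of rest_axis between -0.04 and 0.04 m and z of sleeve_c in the frame of rest_axis between -0.006 and 0.008 m and angle between the z axis of sleeve_c and the y axis of rest_axis, either way round below 0.15 rad and contact force between the fingers and sleeve below 0.1 N and linear speed of sleeve below 0.02 m/s and angular speed of sleeve below 0.5 rad/s), for 0.2 s.
At the end, for the whole second after the job is handed in: The sleeve stands upright (within 5 degrees) on its collar on the steel plate, its axis within the plate's edges, released and at rest; the stand stands upright on the table within 50 mm of where it was; the finished sleeve still stands on its collar within 20 mm of where it was (angle between each of sleeve_c, finished_c's own z axis and vertical above 3.05 rad and x of sleeve_c in the frame of plate_top between -0.112 and 0.112 m and y of sleeve_c in the frame of plate_top between -0.062 and 0.062 m and z of sleeve_c in the frame of plate_top between 0.066 and 0.074 m and contact force between the fingers and sleeve below 0.1 N and linear speed of sleeve below 0.02 m/s and angular speed of sleeve below 0.5 rad/s and angle between stand's own z axis and vertical below 0.05 rad and height (world z) of stand below 0.004 m and distance of stand from where it was at the start of the episode below 0.05 m and distance of finished_c from where it was at the start of the episode below 0.02 m); the robot touches nothing.
It fails at once if the stand tips (more than 11 degrees) or is lifted 12 mm (angle between stand's own z axis and vertical above 0.2 rad or height (world z) of stand above 0.012 m).
It fails at once if the stand is dragged more than 50 mm (distance of stand from where it was at the start of the episode above 0.05 m).
It fails at once if the finished sleeve is tipped or pushed more than 20 mm (angle between finished_c's own z axis and vertical below 2.9 rad or distance of finished_c from where it was at the start of the episode above 0.02 m).
It fails at once if the turned-over sleeve is let fall from more than about 10 mm (angle between sleeve_c's own z axis and vertical above 2.5 rad and linear speed of sleeve above 0.45 m/s and contact force between the fingers and sleeve below 0.1 N).
It also fails if it takes over 61 s, if anything falls off the work surface, if the arm or the gripper's body presses on something with over 40 N, if the wrist force passes 120 N, or if a joint passes its speed limit or range.

## Robot

A 6-joint arm with a two-finger parallel gripper is mounted at the origin on the work surface. World frame = base frame: x ahead of the robot, y to its left, z up, the work surface at z = 0. Lengths are in m, angles in degrees, forces in N, time in s.
With the tool pointing down it reaches from about 0.325 to 0.85 m from the base axis. Payload 15.5 kg.
Tool frame: the origin (TCP) lies midway between the tips of the shut fingers; the grasp point (between the pads) lies 19 mm behind it; z points along the fingers, y is the line along which they close (so a half turn about z gives the same grasp; the last joint's range is limited). The gripper opens to 91 mm and grips with 3 to 60 N. Pads are 32 mm wide; open, the fingers measure 118 mm over their backs; the gripper's body (76 mm by 178 mm) begins 60 mm behind the grasp point.
Start: joints at [-69.872, 28.281, 77.091, -0, 74.628, -5.472], TCP at [0.27, -0.564, 0.214] pointing down, gripper open.
Joint ranges: [-166.48, 166.48], [-47.26, 123.95], [12.59, 153.08], [-70.14, 250.14], [6.76, 159.57], [-176.63, 176.63]. Speed limits (degrees/s): [108.29, 108.29, 147.25, 172.46, 172.46, 172.46].

## Interface

Orientations are given as a 3x3 rotation matrix whose columns are the frame's x, y, z axes.
In Python, from bench import ctrl gives the robot as it stands. The module is installed in compiled form; this text tells all that it offers. Calls block until the motion is done:
- ctrl.goto(position, orientation): joint-space move of the TCP to a pose.
- ctrl.move_l(position, vel=0.15, ori=None, contact_N=None): straight line of the TCP; ori=None keeps the orientation; vel is the mean speed in m/s. With contact_N (N) it stops when the force on the tool has changed by that much, and returns True; else False.
- ctrl.movej(angles): joint-space move.
- ctrl.command_gripper(opening): opening from 0.0 (shut) to 1.0 (fully open); the grip force is fixed at half the most; returns when the fingers have stopped.
- ctrl.sleep(seconds).
- ctrl.ik(position, orientation): joint angles nearest the present ones, or None.
- ctrl.read_camera(name): name is "scene" or "side" or "wrist"; returns the picture (384x512x3 uint8, blue, green, red); there is no depth.
- ctrl.camera_params(name): a dict with "fx", "fy", "cx", "cy" (pixels), "pose" (4x4, takes a point from camera to world coordinates); the wrist camera has in their place "T_tool_cam" (4x4, takes a point from camera to tool coordinates, whose origin is the TCP and whose axes are the flange's). Camera axes: x right, y up, looking along -z (the intrinsics and any distortion apply to the point x, -y, -z); pixel columns grow to the right and rows downward; lengths in m; the calibration is good to about 2 mm. The wrist camera is an equidistant fisheye: a pixel r from the principal point sees the ray r / f radians off the axis. A picture is of the moment at which its call begins: read the wrist's pose just before it. camera_params takes no time and is no camera call.
A pose or a line that the arm cannot do raises ctrl.MotionError and nothing moves.
- ctrl.sign_off(): hands the job in; it is judged then, once.
Readings, each from a call of its own:
- ctrl.current_t(): time.
- ctrl.current_q(): joint angles.
- ctrl.current_dq(): joint speeds.
- ctrl.current_effort(): joint torques, N m.
- ctrl.current_tool_pos(): TCP position.
- ctrl.current_eef_rot(): TCP orientation.
- ctrl.current_contact_force(): force on the tool from outside, world axes, zero at the start.
- ctrl.current_wrist_torque(): the same for the moment, N m.
- ctrl.current_grip_width(): opening from 0.0 (shut) to 1.0 (fully open).
- ctrl.current_grasp_force(): force on a finger pad.
Only numpy, scipy, OpenCV 4.12 (cv2) and the standard library are available. Lean on these libraries where they do the work, as an engineer would, in place of code of your own. Each camera call takes 0.05 s, during which the arm holds its last target. There are 200 camera calls.

## Working session

There is one attempt and no reset: what is moved stays moved. The work goes in short steps, each a Python script; the robot and the scene stay as the last script left them, time stands still between calls to the robot, and variables do not carry over. Pictures are saved under pics/ and viewed, at most 11 in all, crops included, and the job is handed in when it is done.

```bash
mkdir -p pics; python3 - <<'E'
from bench import ctrl
import cv2,numpy as np
np.set_printoptions(precision=4,suppress=True)
for n in("scene","side","wrist"):
    cv2.imwrite(f"pics/a_{n}.png",ctrl.read_camera(n)); print(n,ctrl.camera_params(n))
print(ctrl.current_t(),ctrl.current_eef_rot())
E
```

```text
scene {'fx': 415.561403167324, 'fy': 415.561403167324, 'cx': 256.2186416446581, 'cy': 183.71836604535397, 'pose': array([[ 0.482 , -0.5914,  0.6465,  1.2216],
       [ 0.8761,  0.3191, -0.3614, -0.4034],
       [ 0.0074,  0.7406,  0.6719,  0.8108],
       [ 0.    ,  0.    ,  0.    ,  1.    ]])}
side {'fx': 371.16051713589843, 'fy': 371.16051713589843, 'cx': 257.2233457362247, 'cy': 192.02311641405015, 'pose': array([[-0.9347,  0.1845, -0.304 ,  0.2737],
       [-0.3553, -0.5148,  0.7802,  0.567 ],
       [-0.0125,  0.8372,  0.5467,  0.5168],
       [ 0.    ,  0.    ,  0.    ,  1.    ]])}
wrist {'fx': 297.3186396354542, 'fy': 297.3186396354542, 'cx': 255.5837362080067, 'cy': 184.4892046181953, 'T_tool_cam': array([[-0.0006,  0.965 ,  0.2623,  0.0734],
       [ 1.    ,  0.0006,  0.0003,  0.0019],
       [ 0.0001,  0.2623, -0.965 , -0.1706],
       [ 0.    ,  0.    ,  0.    ,  1.    ]])}
0.15 [[ 0.9018  0.4321 -0.0003]
 [ 0.4321 -0.9018  0.0009]
 [ 0.0001 -0.0009 -1.    ]]
```

View pics/a_scene.png

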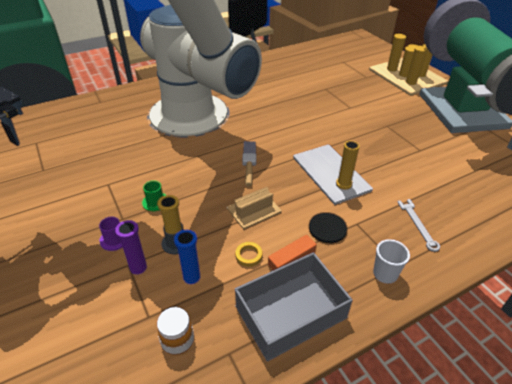

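View pics/a_side.png

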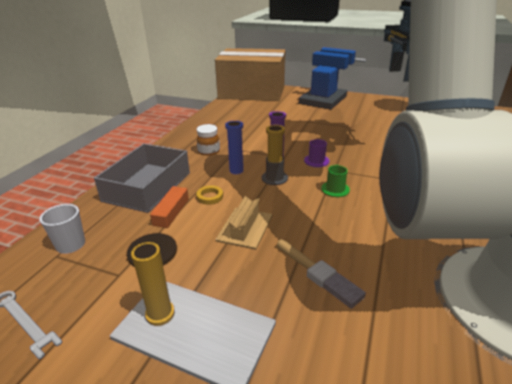

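The scene view shows the brass sleeve in its dark stand at (170,220), blue, purple and green look-alikes around it, the rest at (256,207), and the plate at (333,172) with the finished sleeve at (347,165). The side view agrees: sleeve (275,155), rest (245,222), plate (195,335).

```bash
cat > h.py <<'E'
from bench import ctrl
import cv2,numpy as np
np.set_printoptions(precision=4,suppress=True)
def ray(n,u,v,T=None):
    p=ctrl.camera_params(n); x=(u-p['cx'])/p['fx']; y=(v-p['cy'])/p['fy']
    if n=='wrist':
        r=np.hypot(x,y); s=np.sin(r)/max(r,1e-9); d=np.array([x*s,-y*s,-np.cos(r)]); P=T@p['T_tool_cam']
    else: d=np.array([x,-y,-1.]); P=p['pose']
    return P[:3,3],P[:3,:3]@d
def onz(n,u,v,z,T=None):
    o,d=ray(n,u,v,T); return o+d*(z-o[2])/d[2]
def toolT():
    T=np.eye(4); T[:3,:3]=ctrl.current_eef_rot(); T[:3,3]=ctrl.current_tool_pos(); return T
def proj(n,P,T=None):
    p=ctrl.camera_params(n); M=T@p['T_tool_cam'] if n=='wrist' else p['pose']
    c=np.linalg.inv(M)@np.append(P,1); x,y,z=c[0],-c[1],-c[2]
    if n=='wrist':
        r=np.hypot(x,y); k=np.arctan2(r,z)/r; x,y=x*k,y*k
    else: x,y=x/z,y/z
    return np.array([p['fx']*x+p['cx'],p['fy']*y+p['cy']])
def down(a): # tool y (closing line) at angle a deg in the world
    y=np.array([np.cos(np.radians(a)),np.sin(np.radians(a)),0]); z=np.array([0,0,-1.])
    return np.c_[np.cross(y,z),y,z]
E
python3 - <<'E'
from h import *
print('sleeve top',onz('scene',169,202,.145),onz('side',277,129,.145))
print('stand foot',onz('scene',173,243,0),onz('side',275,179,0.0))
print('rest top',[onz('scene',u,v,.06)[:2] for u,v in((235,207),(268,191))])
print('rest foot',[onz('scene',u,v,.008)[:2] for u,v in((233,206),(242,226),(280,211))])
print('plate',[onz('scene',u,v,.012)[:2] for u,v in((294,157),(333,146),(371,187),(333,201))])
print('plate side',[onz('side',u,v,.012)[:2] for u,v in((113,331),(172,285),(274,323))])
print('fin',onz('scene',351,146,.152),onz('side',146,250,.152))
print('blue top',onz('scene',185,237,.14),'purp top',onz('scene',128,228,.14),'purp std',onz('scene',109,225,.06),'green',onz('scene',152,186,.06))
print('hammer',onz('scene',250,145,.02))
E
python3 -c "
import cv2
a=cv2.imread('pics/a_scene.png')[130:290,90:390]
cv2.imwrite('pics/crop1.png',cv2.resize(a,None,fx=2.6,fy=2.6,interpolation=cv2.INTER_CUBIC))"
```

```text
sleeve top [ 0.5411 -0.2493  0.145 ] [ 0.5356 -0.2464  0.145 ]
stand foot [ 0.5361 -0.2573  0.    ] [ 0.5388 -0.2465  0.    ]
rest top [array([ 0.5506, -0.0892]), array([0.5391, 0.014 ])]
rest foot [array([ 0.4981, -0.0705]), array([ 0.5742, -0.0824]), array([0.5749, 0.032 ])]
plate [array([0.401 , 0.1878]), array([0.4125, 0.3277]), array([0.6203, 0.3069]), array([0.6148, 0.1774])]
plate side [array([0.6267, 0.3018]), array([0.5901, 0.1854]), array([0.3915, 0.1988])]
fin [0.5768 0.2414 0.152 ] [0.5743 0.2457 0.152 ]
blue top [ 0.6511 -0.2547  0.14  ] purp top [ 0.5695 -0.3526  0.14  ] purp std [ 0.4604 -0.384   0.06  ] green [ 0.3753 -0.2484  0.06  ]
hammer [0.2921 0.0923 0.02  ]
```

View pics/crop1.png

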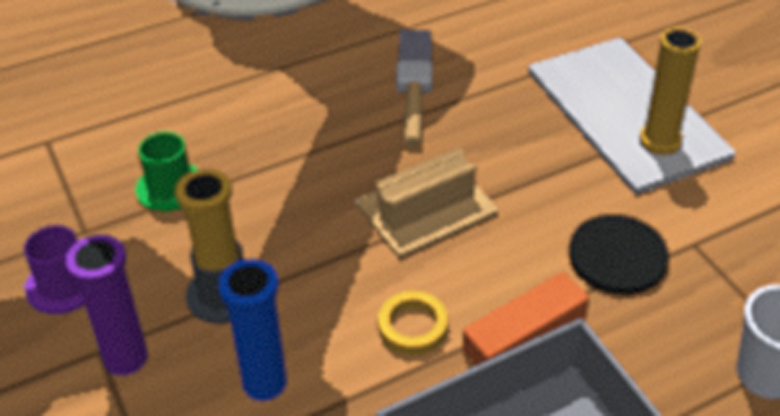

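The crop confirms the layout: sleeve rim at crop (204,188), rest with its groove roughly along world y at (430,195), plate free towards the robot. Next I'll check reachability and take closer wrist pictures.

```bash
cat >> h.py <<'E'
def tilt(yaw,a):  # tool z points along yaw, a deg below the horizontal; tool x on the upper side
    w,a=np.radians([yaw,a]); h=np.array([np.cos(w),np.sin(w),0]); u=np.array([0,0,1.])
    z=h*np.cos(a)-u*np.sin(a); x=h*np.sin(a)+u*np.cos(a)
    return np.c_[x,np.cross(z,x),z]
def tcp(g,R): return np.asarray(g)+.019*R[:,2]   # grasp point -> TCP
E
python3 - <<'E'
from h import *
G=6  # groove yaw about 90+G
for a in(0,15,25,35,45):
  for dy in(-30,0,30,60):
    r=[]
    for g,R in(([.538,-.248,.095],tilt(-25+dy,a)),([.538,-.248,.2],tilt(-25+dy,a)),
               ([.545,-.035,.067],tilt(96,90+a)),([.545,-.035,.067],tilt(-84,90+a)),([.445,.258,.1],tilt(30+dy,a)),([.445,.258,.2],tilt(30+dy,a))):
        q=ctrl.ik(tcp(g,R),R); r.append(None if q is None else np.round(q).astype(int).tolist())
    print(a,dy,r)
for i,(x,y) in enumerate(((.46,-.14),(.42,.16))):
    R=tilt(0,90); ctrl.goto([x,y,.36],R); ctrl.sleep(.2)
    np.save(f'pics/T{i}.npy',toolT()); im=ctrl.read_camera('wrist'); cv2.imwrite(f'pics/w{i}.png',im)
    cv2.imwrite(f'pics/w{i}b.png',cv2.resize(im,(800,600),interpolation=cv2.INTER_CUBIC))
print(ctrl.current_t(),ctrl.current_q())
E
```

```text
0 -30 [[-6, 74, 124, 231, 102, -76], [-6, 59, 129, 230, 95, -84], [-10, 35, 98, 0, 47, -16], [-10, 35, 98, 0, 47, 164], [54, 81, 133, 239, 109, -61], [54, 66, 139, 237, 105, -69]]
0 0 [[-38, 85, 136, 163, 130, -101], [-38, 71, 143, 165, 123, -98], [-10, 35, 98, 0, 47, -16], [-10, 35, 98, 0, 47, 164], [11, 106, 148, 128, 156, -140], None]
0 30 [[-63, 74, 125, 111, 97, -107], [-63, 59, 129, 111, 93, -98], [-10, 35, 98, 0, 47, -16], [-10, 35, 98, 0, 47, 164], [-19, 81, 134, 99, 96, -124], [-19, 67, 139, 100, 95, -115]]
0 60 [[-66, 66, 102, 80, 92, -78], [-66, 55, 105, 80, 94, -70], [-10, 35, 98, 0, 47, -16], [-10, 35, 98, 0, 47, 164], [-17, 67, 111, 73, 91, -88], [-17, 55, 114, 73, 93, -79]]
15 -30 [[-7, 61, 127, 227, 81, -83], [-7, 44, 128, 230, 70, -96], [-1, 35, 99, -21, 45, 8], [-18, 37, 95, 17, 55, 145], [53, 68, 138, 230, 91, -70], [53, 49, 139, 231, 80, -84]]
15 0 [[-37, 71, 140, 168, 106, -97], [-37, 50, 142, 168, 87, -93], [-1, 35, 99, -21, 45, 8], [-18, 37, 95, 17, 55, 145], None, None]
15 30 [[-62, 61, 128, 115, 79, -99], [-62, 45, 129, 112, 72, -84], [-1, 35, 99, -21, 45, 8]
[... 1719 characters left out ...]
 -119], None, [15, 45, 99, -54, 60, 47], [-31, 48, 88, 35, 78, 125], [41, 36, 130, 232, 36, -105], None]
45 0 [[-34, 37, 127, 167, 29, -85], [-34, 21, 122, 139, 10, -56], [15, 45, 99, -54, 60, 47], [-31, 48, 88, 35, 78, 125], [18, 38, 139, 167, 42, -89], [18, 17, 132, 147, 16, -67]]
45 30 [[-50, 37, 120, 100, 36, -58], [-50, 24, 116, 75, 37, -27], [15, 45, 99, -54, 60, 47], [-31, 48, 88, 35, 78, 125], [-1, 36, 131, 106, 40, -72], [-1, 20, 125, 78, 39, -37]]
45 60 [[-55, 40, 104, 60, 55, -45], [-55, 30, 101, 53, 63, -31], [15, 45, 99, -54, 60, 47], [-31, 48, 88, 35, 78, 125], [-5, 37, 114, 61, 54, -54], [-5, 26, 110, 53, 62, -38]]
3.5833 [ 13.1401   6.5003  86.3629  -0.004   87.1422 103.2172]
```

View pics/w0b.png

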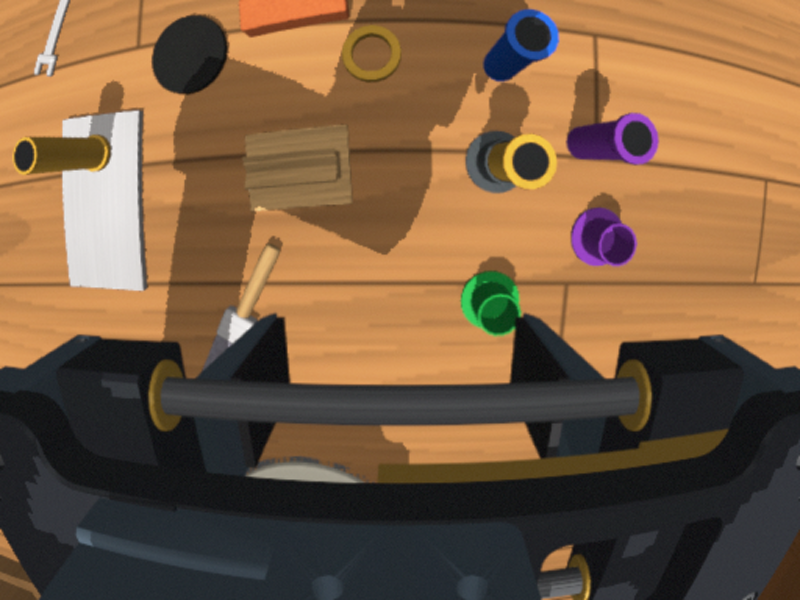

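View pics/w1b.png

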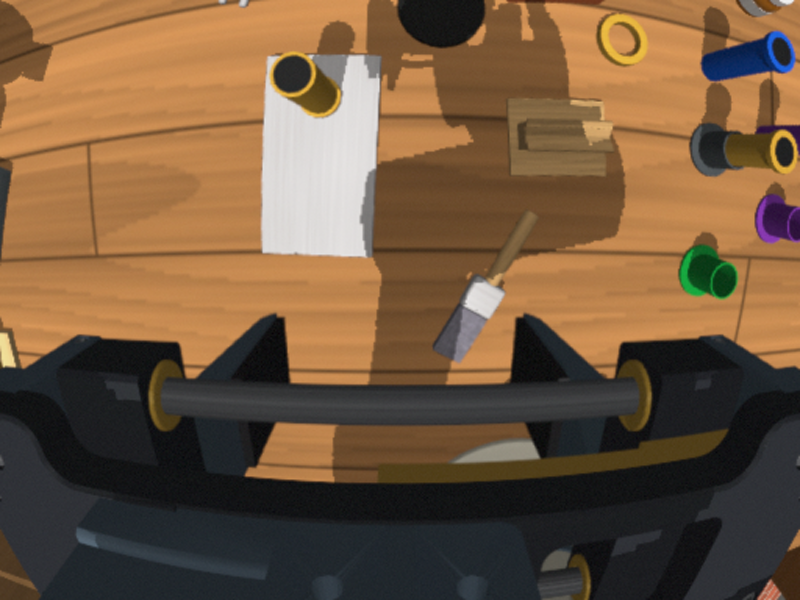

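Wrist picture 0 (800×600 scale) shows the sleeve's rim at (530,162), the stand's foot at (494,162), and the rest's foot corners at (246,136), (348,125), (352,203), (256,211). Picture 1 shows the plate corners at (267,56), (380,55), (372,257), (262,253), the finished sleeve's top at (294,74), and the rest's corners again.

```bash
python3 - <<'E'
from h import *
T=[np.load(f'pics/T{i}.npy') for i in(0,1)]
f=lambda i,P,z:np.array([onz('wrist',u*.64,v*.64,z,T[i])[:2] for u,v in P])
print('top',f(0,[(530,162)],.145),f(1,[(784,151)],.145),'foot',f(0,[(494,162)],.004),f(1,[(711,149)],.004))
def rect(A):
    m=A.mean(0); e=[np.linalg.norm(A[i]-A[i-1]) for i in range(4)]; (c,s,ang)=cv2.minAreaRect(A.astype(np.float32)); 
    d=A[3]-A[0]; d2=A[2]-A[1]; w=d+d2; d3=A[1]-A[0]+A[2]-A[3]
    print('rect',m,'edges',np.array(e),'dir a',np.degrees(np.arctan2(w[1],w[0])),'dir b',np.degrees(np.arctan2(d3[1],d3[0])))
rect(f(0,[(246,136),(348,125),(352,203),(256,211)],.008))
rect(f(1,[(508,98),(604,101),(606,175),(511,174)],.008))
print(f(1,[(508,98),(604,101),(606,175),(511,174)],.008))
rect(f(1,[(267,56),(380,55),(372,257),(262,253)],.012))
print('groove ends w1', f(1,[(527,134),(612,132)],.06))
print('fin',f(1,[(294,74)],.152))
a=cv2.imread('pics/w0.png')[70:145,145:240]; b=cv2.imread('pics/w1.png')[50:125,310:405]
cv2.imwrite('pics/crop2.png',np.vstack([cv2.resize(x,None,fx=4*.99,fy=4*.99,interpolation=cv2.INTER_CUBIC)for x in(a,b)]))
E
```

```text
top [[ 0.5392 -0.2523]] [[ 0.5403 -0.2521]] foot [[ 0.5392 -0.2497]] [[ 0.5401 -0.252 ]]
rect [ 0.5324 -0.0293] edges [0.0886 0.1191 0.0884 0.1133] dir a -175.80461616143353 dir b -86.79183873588094
rect [ 0.5334 -0.027 ] edges [0.0875 0.1194 0.0893 0.1194] dir a -177.19819989494604 dir b -87.11466062586874
[[ 0.5741  0.0348]
 [ 0.581  -0.0845]
 [ 0.4918 -0.0889]
 [ 0.4867  0.0305]]
rect [0.5083 0.2478] edges [0.2297 0.1285 0.2295 0.1296] dir a 177.2824052005544 dir b -92.74019354330213
groove ends w1 [[ 0.5297  0.0267]
 [ 0.5394 -0.0703]]
fin [[0.5729 0.2428]]
```

View pics/crop2.png

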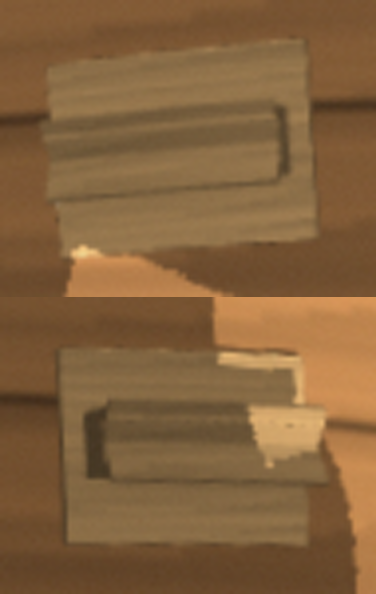

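The crop shows the rest's groove at yaw ≈93°. The measured sizes match (0.119×0.089 foot, 0.2296×0.129 plate) and the two views agree to about 2 mm. Going to the pick.

```bash
cat >> h.py <<'E'
S=np.array([.5397,-.2515]); REST=np.array([.533,-.028]); GY=93.; PL=np.array([.508,.248]); PY=-2.7
E
python3 - <<'E'
from h import *
R=tilt(-32,25); g=np.r_[S,.097]; P=tcp(g,R)
pre=P-.12*R[:,2]
ctrl.goto(pre+[0,0,.15],R); print(ctrl.current_t(),ctrl.current_q())
ctrl.move_l(pre,vel=.15)
print('hit',ctrl.move_l(P,vel=.08,contact_N=4), ctrl.current_tool_pos()-P,ctrl.current_t())
cv2.imwrite('pics/p_scene.png',ctrl.read_camera('scene')); cv2.imwrite('pics/p_side.png',ctrl.read_camera('side'))
a=cv2.imread('pics/p_scene.png')[120:300,80:280]; b=cv2.imread('pics/p_side.png')[60:240,190:390]
cv2.imwrite('pics/crop3.png',cv2.resize(np.hstack([a,b]),None,fx=2,fy=2,interpolation=cv2.INTER_CUBIC))
E
```

```text
6.575 [-27.8659  13.1233 142.7867 185.6679  41.038  -92.5341]Traceback (most recent call last):
  File "<stdin>", line 5, in <module>
bench.MotionError: the arm cannot follow that straight line within its joint ranges
```

```bash
python3 - <<'E'
from h import *
R=tilt(-32,25); g=np.r_[S,.097]; P=tcp(g,R)
for z in(.15,.1,.05,0):print(z,ctrl.ik(P+[0,0,z],R))
ctrl.move_l(P+[0,0,.13],vel=.12)
print('hit',ctrl.move_l(P,vel=.08,contact_N=4), ctrl.current_tool_pos()-P,ctrl.current_t())
cv2.imwrite('pics/p_scene.png',ctrl.read_camera('scene')); cv2.imwrite('pics/p_side.png',ctrl.read_camera('side'))
a=cv2.imread('pics/p_scene.png')[120:300,80:280]; b=cv2.imread('pics/p_side.png')[60:240,190:390]
cv2.imwrite('pics/crop3.png',cv2.resize(np.hstack([a,b]),None,fx=2,fy=2,interpolation=cv2.INTER_CUBIC))
E
```

```text
0.15 [-29.4102  26.7689 132.9344 183.336   44.7294 -91.2762]
0.1 [-29.4102  36.7659 135.5808 182.7877  57.3551 -90.4095]
0.05 [-29.4102  47.1136 137.0841 182.5109  69.1936 -89.7973]
0 [-29.4102  57.0226 137.2602 182.3888  79.2695 -89.3499]
hit False [ 0.0001 -0.      0.0005] 9.5833
```

View pics/crop3.png

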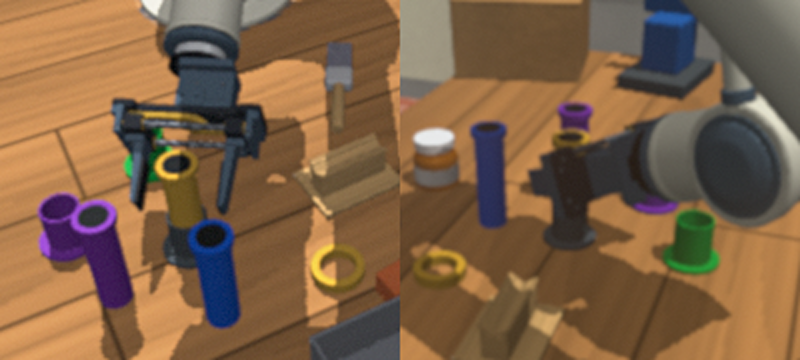

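Both views show the fingers straddling the brass sleeve between collar and stand, clear of the blue, purple and green parts. Closing and lifting.

```bash
python3 - <<'E'
from h import *
R=tilt(-32,25); P=tcp(np.r_[S,.097],R)
ctrl.command_gripper(0.0); print(ctrl.current_grip_width(),ctrl.current_grasp_force(),ctrl.current_contact_force())
ctrl.move_l(P+[0,0,.03],vel=.04);print(ctrl.current_contact_force())
ctrl.move_l(P+[0,0,.16],vel=.1)
print(ctrl.current_grip_width(),ctrl.current_contact_force(),ctrl.current_t())
off=.097-.075   # grasp is this far from centre toward collar
R2=tilt(GY,115); c=np.cos(np.radians(GY)),np.sin(np.radians(GY))
g=np.r_[REST+off*np.array(c),.065]; Q=tcp(g,R2)
print(Q,ctrl.ik(Q,R2),ctrl.ik(Q+[0,0,.15],R2))
cv2.imwrite('pics/l_scene.png',ctrl.read_camera('scene'))
try: ctrl.move_l(Q+[0,0,.2],vel=.1,ori=R2); print('line')
except ctrl.MotionError as e:
    print(e); ctrl.goto(Q+[0,0,.2],R2)
print(ctrl.current_t(),ctrl.current_q(),ctrl.current_grip_width())
i=ctrl.read_camera('side'); j=ctrl.read_camera('scene'); k=cv2.imread('pics/l_scene.png')
cv2.imwrite('pics/crop4.png',cv2.resize(np.hstack([k[100:300,80:240],j[60:260,150:350],i[60:260,150:370]]),None,fx=1.37,fy=1.37))
E
```

```text
0.4313223662446242 29.949468970298767 [ 0.3973  0.4405 -0.5802]
[-0.3371  0.0807 -3.9162]
0.429988246563242 [ 0.0512 -0.457  -4.4104] 12.8667
[ 0.5323 -0.014   0.0478] [  8.0942  37.5618  99.6805 -33.2177  50.2109  28.3543] [  8.0942  24.82    92.4404 -27.0935  67.5571  16.6685]
the arm cannot follow that straight line within its joint ranges
16.1 [  8.0836  21.5303  88.8795 -25.9812  73.7169  13.3957] 0.43589818064948915
```

View pics/crop4.png

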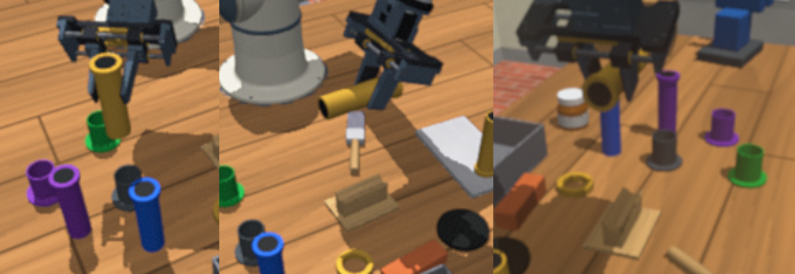

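The stand is upright and empty, and the sleeve is level above the rest with its collar towards +y. Lowering it in.

```bash
python3 - <<'E'
from h import *
R2=tilt(GY,115); d=np.array([np.cos(np.radians(GY)),np.sin(np.radians(GY))])
Q=tcp(np.r_[REST+.022*d,.065],R2)
ctrl.move_l(Q+[0,0,.03],vel=.15)
print('hit',ctrl.move_l(Q-[0,0,.004],vel=.03,contact_N=4),ctrl.current_tool_pos()-Q,ctrl.current_contact_force())
cv2.imwrite('pics/r_scene.png',ctrl.read_camera('scene'))
ctrl.command_gripper(.75); ctrl.sleep(.3)
cv2.imwrite('pics/r_side.png',ctrl.read_camera('side'))
print(ctrl.current_contact_force(),ctrl.current_t())
ctrl.move_l(ctrl.current_tool_pos()+np.array([0,0,.13]),vel=.15); ctrl.sleep(.1)
R3=tilt(GY+180,90); g=np.r_[REST-.02*d,.065]
ctrl.goto(tcp(g,R3)+[0,0,.2],R3); print(ctrl.current_t(),ctrl.current_q())
np.save('pics/T2.npy',toolT()); w=ctrl.read_camera('wrist'); cv2.imwrite('pics/r_wrist.png',w); s=ctrl.read_camera('scene')
cv2.imwrite('pics/crop5.png',np.hstack([cv2.resize(w,(520,390)),cv2.resize(s[150:250,190:330],(280,200))[[*range(200)]+[0]*190]]))
E
```

```text
hit True [ 0.0002 -0.     -0.0003] [ 1.9707 -0.1196  2.7769]
[ 0.4305  0.3621 -0.6012] 19.425
22.825 [-11.501   19.3015  87.0538  -0.0084  73.6653 165.449 ]
```

View pics/crop5.png

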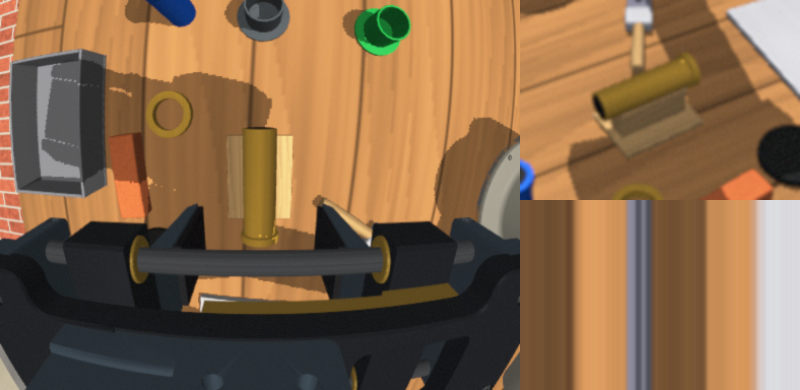

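The wrist view shows the sleeve lying home in the groove, with its plain end at (260,128) and collar at (260,240) in the 520-wide half. The scene crop agrees.

```bash
python3 - <<'E'
from h import *
T=np.load('pics/T2.npy'); k=512/520; d=np.array([np.cos(np.radians(GY)),np.sin(np.radians(GY))])
for p,z in(((260,128),.085),((261,246),.08)):
    w=onz('wrist',p[0]*k,p[1]*k,z,T)[:2]; print(w,(w-REST)@d, (w-REST)@np.array([d[1],-d[0]]))
R3=tilt(GY+180,115); Q=tcp(np.r_[REST-.02*d,.065],R3); print(ctrl.ik(Q,R3),ctrl.ik(Q+[0,0,.15],R3))
c=np.cos(np.radians(PY)),np.sin(np.radians(PY)); D=PL-.065*np.array(c); print(D)
for y in(60,75,90):
  for a in(25,):
    R=tilt(y,a); print(y,[ctrl.ik(tcp(np.r_[D,z],R),R) for z in(.1,.18,.25)])
E
```

```text
[ 0.5365 -0.1008] -0.0729132901716703 -0.0003188235126463857
[0.5276 0.0426] 0.07076600639834804 -0.0016546167312637434
[-25.1894  39.1105  95.0188  25.2575  60.8073 136.4424] [-25.1894  27.1681  87.9947  22.3675  78.1904 144.5874]
[0.4431 0.2511]
60 [array([ -13.8984,   57.1179,  138.1999,  112.128 ,   70.0498, -105.665 ]), array([-13.8984,  40.5829, 137.1085, 105.0498,  64.38  , -87.54  ]), array([-13.8984,  26.1267, 133.5252,  95.8176,  61.076 , -67.5614])]
75 [array([-15.7612,  51.3336, 126.5678,  88.2613,  65.0458, -87.6854]), array([-15.7612,  38.6083, 125.7888,  82.1298,  66.1837, -72.9037]), array([-15.7612,  27.8413, 123.1191,  76.6133,  68.6759, -58.5978])]
90 [array([-14.2883,  49.6654, 115.1204,  69.5932,  69.5673, -74.2533]), array([-14.2883,  39.36  , 114.4943,  66.2189,  73.6914, -63.5814]), array([-14.2883,  30.8003, 112.3106,  63.7781,  78.2441, -53.547 ])]
```

```bash
python3 - <<'E'
from h import *
d=np.array([np.cos(np.radians(GY)),np.sin(np.radians(GY))])
R3=tilt(GY+180,115); Q=tcp(np.r_[REST-.02*d,.066],R3)
ctrl.goto(Q+[0,0,.13],R3)
print('hit',ctrl.move_l(Q,vel=.1,contact_N=5),ctrl.current_t())
ctrl.command_gripper(0.0); print(ctrl.current_grip_width(),ctrl.current_grasp_force())
ctrl.move_l(Q+[0,0,.05],vel=.08); ctrl.move_l(Q+[0,0,.22],vel=.2)
c=np.cos(np.radians(PY)),np.sin(np.radians(PY)); D=PL-.065*np.array(c)
R=tilt(85,25); P=tcp(np.r_[D,.102],R)
ctrl.goto(P+[0,0,.15],R); print(ctrl.current_t(),ctrl.current_q(),ctrl.current_grip_width())
ctrl.move_l(P+[0,0,.03],vel=.15)
i=ctrl.read_camera('side'); j=ctrl.read_camera('scene')
cv2.imwrite('pics/crop6.png',np.hstack([cv2.resize(j[70:270,200:400],(400,400)),cv2.resize(i[180:384,80:284],(400,400))]))
E
```

```text
hit False 24.85
0.43403168477895926 30.000280737876892
30.2667 [-15.0341  29.4708 115.8219  67.4568  75.069  -54.5207] 0.43345158980184667
```

View pics/crop6.png

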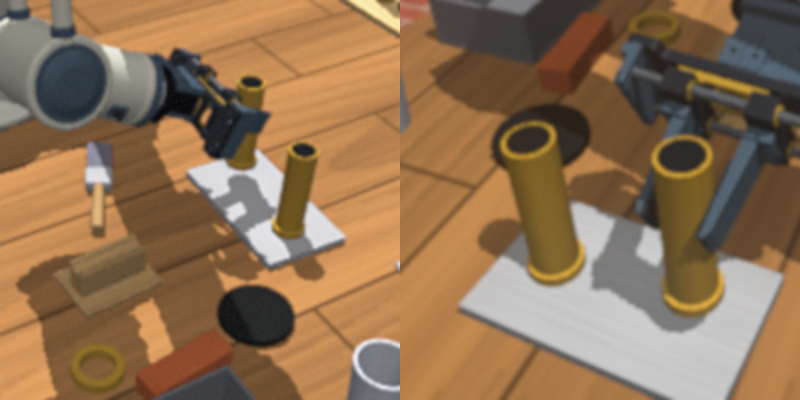

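Both views show the sleeve upright, collar down, about 30 mm above the free half of the plate and clear of the finished one. Lowering gently.

```bash
python3 - <<'E'
from h import *
c=np.cos(np.radians(PY)),np.sin(np.radians(PY)); D=PL-.065*np.array(c)
R=tilt(85,25); P=tcp(np.r_[D,.102],R)
print('hit',ctrl.move_l(P-[0,0,.008],vel=.02,contact_N=3),ctrl.current_tool_pos()-P,ctrl.current_contact_force())
p0=ctrl.current_tool_pos()
for w in(.5,.8): ctrl.command_gripper(w); ctrl.sleep(.2)
print(ctrl.current_contact_force(),ctrl.current_grip_width())
ctrl.move_l(np.asarray(p0)+[0,0,.15],vel=.08); ctrl.sleep(.5)
print(ctrl.current_t())
i=ctrl.read_camera('side'); j=ctrl.read_camera('scene')
cv2.imwrite('pics/crop7.png',np.hstack([cv2.resize(j[100:300,120:400],(476,340)),cv2.resize(i[140:384,80:300],(307,340))]))
E
```

```text
hit True [0.0001 0.0001 0.0001] [-0.4428 -3.4616  6.939 ]
[-0.2759  0.3337 -0.0539] 0.8007644825413277
36.5333
```

View pics/crop7.png

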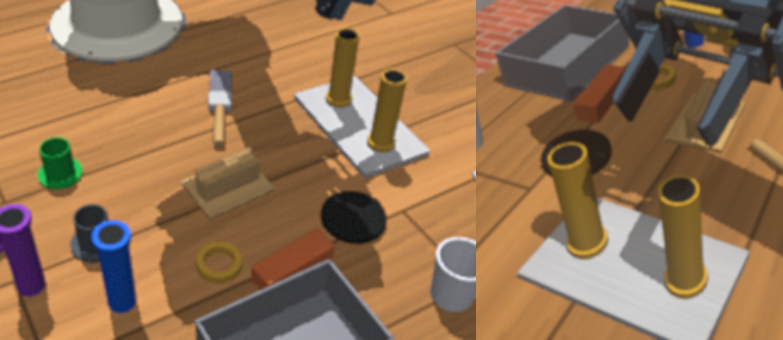

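Both sleeves stand upright on their collars on the plate, the stand is upright where it was, and the gripper is clear above.

```bash
python3 -c "
from bench import ctrl
print(ctrl.sign_off(),ctrl.current_t())"
```

```text
the job is handed in; nothing more can be done
the job is handed in; nothing more can be done
```

The job is handed in at about 36.5 s of the 61 s allowed (no verdict was shown): the sleeve was drawn from its stand, turned over via the V rest and set down softly, collar down, on the free half of the plate, and the last pictures show the stand and the finished sleeve upright where they were.

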